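# Find the rocking canister lid and press it home

### The arm

A 7-joint arm with a two-finger parallel gripper is mounted at the origin on a cart in front of the work surface, level with it; the furniture and walls round the work are solid. World frame = base frame: x ahead of the robot, y to its left, z up, the work surface at z = 0. Lengths are in m, angles in rad, forces in N, time in s.
With the tool pointing down it reaches from about 0.4 to 0.9 m from the base axis. Payload 5.5 kg.
Tool frame: the origin (TCP) lies midway between the tips of the shut fingers; the grasp point (between the pads) lies 19 mm behind it (manip.grip_depth is the distance from the TCP to the grasp point, in m); z points along the fingers, y is the line along which they close (so a half turn about z gives the same grasp; the last joint's range is limited). The gripper opens to 92 mm and grips with 3 to 60 N. Pads are 19 mm wide; open, the fingers measure 130 mm over their backs; the gripper's body (75 mm by 190 mm) begins 47 mm behind the grasp point.
Start: joints at [-0.92, 0.501, -0.427, 1.55, 0.221, 1.138, -0.21], TCP at [0.246, 0.602, 0.205] pointing down, gripper open.
Joint ranges: [-2.88, 2.88], [-0.31, 2.03], [-1.54, 1.56], [0.2, 2.42], [-1.41, 4.55], [0.19, 2.02], [-2.57, 2.57]. Speed limits (rad/s): [2.57, 2.57, 3.14, 3.14, 3.14, 3.14, 3.14].

### API

Orientations are given as a unit quaternion [x, y, z, w].
In Python, from bench import manip, effector, viewer gives the robot as it stands. Calls block until the motion is done:
- manip.move_pose(position, orientation): joint-space move of the TCP to a pose.
- manip.servo_line(position, ori=None, vel=0.15): straight line of the TCP; ori=None keeps the orientation; vel is the mean speed in m/s.
- manip.movej(angles): joint-space move.
- effector.open_jaws() and effector.close(f_grip=None): open the fingers fully, or close them until they stop; f_grip is the grip in N (None keeps the last).
- manip.sleep(seconds).
- manip.solve_ik(position, orientation): joint angles nearest the present ones, or None.
- viewer.get_image(name): name is "side" or "top"; returns the picture (480x640x3 uint8, red, green, blue); there is no depth.
- viewer.get_calibration(name): a dict with "vfov" (degrees; the focal length in pixels is half the picture's height over the tangent of half this angle, whatever the lens; pixels are square), "cx", "cy" (the principal point, pixels), "eye" and "attitude" of the camera in the world. Camera axes: x right, y down, z forward; pixel columns grow to the right and rows downward; lengths in m; the calibration is good to about 2 mm. A picture is of the moment at which its call begins. get_calibration takes no time and is no camera call.
A pose or a line that the arm cannot do raises manip.PlanningError and nothing moves.
- manip.hand_in(): hands the job in; it is judged then, once.
Readings, each from a call of its own:
- manip.current_clock(): time.
- manip.current_q(): joint angles.
- manip.current_joint_velocities(): joint speeds.
- manip.current_tau(): joint torques, N m.
- manip.current_tool_pos(): TCP position.
- manip.current_tcp_rot(): TCP orientation.
- manip.current_force(): force on the tool from outside, world axes, zero at the start.
- manip.current_wrist_torque(): the same for the moment, N m.
- manip.current_finger_gap(): finger opening in m.
- manip.current_gripper_force(): force on a finger pad.
Only numpy, scipy, OpenCV 4.12 (cv2) and the standard library are available. Lean on these libraries where they do the work, as an engineer would, in place of code of your own. Each camera call takes 0.05 s, during which the arm holds its last target. There are 200 camera calls.

### The job

One of the four look-alike canister lids is not properly seated: press down near the edge of the lids with the closed fingertips until you find the one that rocks, then press that lid fully home. Finish with the fingertips still on that lid, pressing down on it, so that we see which it was. Do not lift any lid, and leave everything else where it stands.

Things in the scene. Friction and masses are not known exactly. Their poses are not given: they have to be found in the camera images.
- lid_a: flat round pale silver press-in lid, 70 mm across, of one of four look-alike green, paper-banded canisters (72 mm across, fixed to the table). Origin: centre of its flat top face; z up. All lids: about 1.5 N on the loose one's top, 15 to 30 mm off centre in any direction, tips that side down by about 0.15 rad (4 mm at 25 mm out); it springs level when let go.
- lid_b: flat round pale silver press-in lid, 70 mm across, of one of four look-alike green, paper-banded canisters (72 mm across, fixed to the table). Origin: centre of its flat top face; z up. All lids: the one loose lid, any of a to d, starts level, 5 mm above its seat; which one it is must be found by pressing. It ends 5 mm lower, level, and then rocks no more.
- lid_c: flat round pale silver press-in lid, 70 mm across, of one of four look-alike green, paper-banded canisters (72 mm across, fixed to the table). Origin: centre of its flat top face; z up. All lids: canister heights differ, so lid tops start 93 to 101 mm above the table; height does not tell which lid is loose. Three of lids a to d are firmly home and give nowhere.
- lid_d: flat round pale silver press-in lid, 70 mm across, of one of four look-alike green, paper-banded canisters (72 mm across, fixed to the table). Origin: centre of its flat top face; z up. All lids: 8 to 10 N straight down on the loose one's middle slides it 5 mm to its stop, where it stays. Fingers need no opening: press with them shut.
- sake_cup_1: bystander, loose: small cream ceramic cup, 55 mm across, 42 mm tall; origin at the centre of its underside
- sake_cup_4: bystander, loose: small terracotta ceramic cup, 52 mm across, 42 mm tall; origin at the centre of its underside
- spice_jar: bystander, loose: glass spice jar with green label and black cap, 45 mm across, 105 mm tall; origin at the centre of its underside
- salt_shaker: bystander, loose: salt shaker, 44 mm across, 90 mm tall; origin at the centre of its underside
- dropper_bottle: bystander, loose: brown dropper bottle, 33 mm across, 102 mm tall; origin at the centre of its underside
- tea_tin: bystander, loose: dark green tea tin, 68 mm across, 105 mm tall; origin at the centre of its underside
- tumbler_1: bystander, loose: pale blue clear tumbler standing upside down, 96 mm across, 136 mm tall; origin at the centre of its underside

How it is judged:
By the outcome, as a careful person would: the job done as asked, in the order asked, and still so for the second after the job is handed in, while the arm keeps its last pose, push and grip.
It also fails if it takes over 46 s, if anything falls off the work surface, if the arm or the gripper's body presses on something with over 40 N, if the wrist force passes 120 N, or if a joint passes its speed limit or range.

## Working session

There is one attempt and no reset: what is moved stays moved. The work goes in short steps, each a Python script; the robot and the scene stay as the last script left them, time stands still between calls to the robot, and variables do not carry over. Pictures are saved under pics/ and viewed, at most 10 in all, crops included, and the job is handed in when it is done.

```bash
mkdir -p pics; ls; python3 - <<'E'
from bench import manip, effector, viewer
import cv2
for n in("top","side"):
    cv2.imwrite(f"pics/{n}0.png",viewer.get_image(n)[:,:,::-1]); print(viewer.get_calibration(n))
print(manip.current_clock(),manip.current_tcp_rot(),manip.current_tool_pos())
E
```

```text
pics
{'vfov': 51.204136466114946, 'cx': 321.17413685982075, 'cy': 236.67675872279054, 'eye': array([0.32292908, 0.14345099, 1.15206651]), 'attitude': array([-0.69908821,  0.70954434, -0.06606689,  0.05880202])}
{'vfov': 44.92961932736645, 'cx': 309.6719317872347, 'cy': 245.49281819082935, 'eye': array([ 0.11001789, -0.67698213,  0.47034766]), 'attitude': array([ 0.80949664, -0.20201275,  0.1259662 , -0.53669223])}
0.1 [ 1.92677128e-01  9.81261801e-01 -8.69892687e-04 -2.11776918e-04] [0.24556856 0.60108129 0.20407983]
```

View pics/top0.png

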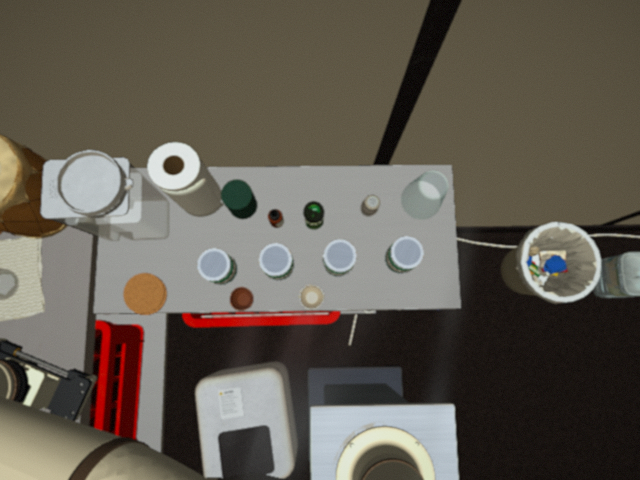

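View pics/side0.png

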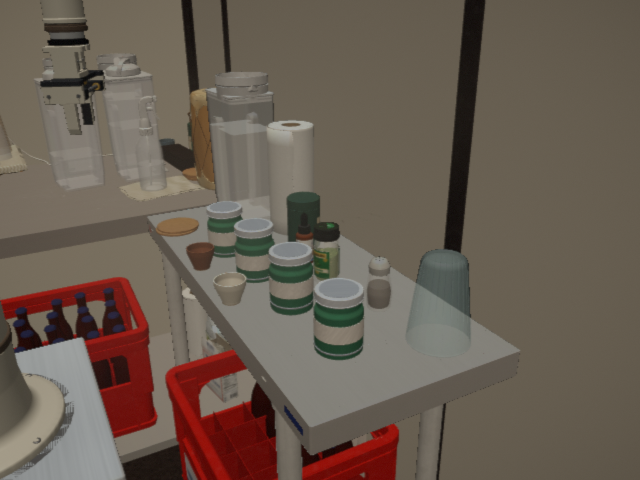

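The top view shows four lids at about (214,265), (276,260), (340,256) and (406,252). The side view shows the same four at (225,210), (254,228), (291,253) and (339,292). The taller bystanders stand behind the row, with the cups in front.

```bash
cat > h.py <<'E'
import numpy as np, cv2
from scipy.spatial.transform import Rotation as R
from bench import manip, effector, viewer
def ray(n,u,v):
    c=viewer.get_calibration(n); f=240/np.tan(np.radians(c["vfov"]/2))
    d=R.from_quat(c["attitude"]).apply([(u-c["cx"])/f,(v-c["cy"])/f,1.]); return c["eye"],d/np.linalg.norm(d)
def tri(p,q):
    a,d=ray("top",*p); b,e=ray("side",*q)
    s=np.linalg.lstsq(np.c_[d,-e],b-a,rcond=None)[0]
    x,y=a+s[0]*d,b+s[1]*e; return (x+y)/2,np.linalg.norm(x-y)
E
cat > m.py <<'E'
from h import *
seeds={"top":[(214,263),(276,259),(340,255),(406,251)],"side":[(225,209),(254,226),(291,252),(339,291)]}
C={};out=[]
for n in seeds:
    im=cv2.imread(f"pics/{n}0.png"); lab=cv2.cvtColor(im,cv2.COLOR_BGR2LAB).astype(int); big=cv2.resize(im,None,fx=3,fy=3,interpolation=cv2.INTER_CUBIC)
    C[n]=[]
    for u,v in seeds[n]:
        ref=np.median(lab[v-2:v+3,u-4:u+5].reshape(-1,3),0)
        m=(np.abs(lab-ref)<[16,5,6]).all(2).astype(np.uint8)
        m[:v-25]=0;m[v+25:]=0;m[:,:u-30]=0;m[:,u+30:]=0
        m=cv2.morphologyEx(m,cv2.MORPH_OPEN,np.ones((3,3),np.uint8))
        cs=cv2.findContours(m,cv2.RETR_EXTERNAL,cv2.CHAIN_APPROX_NONE)[0]
        c=cv2.convexHull(max(cs,key=cv2.contourArea)); e=cv2.fitEllipse(c); C[n].append(e[0]); print(n,ref,np.round(e[0],1),np.round(e[1],1),round(e[2]))
        cv2.ellipse(big,((e[0][0]*3+1,e[0][1]*3+1),(e[1][0]*3,e[1][1]*3),e[2]),(0,0,255),1)
    out.append(big[690:870,540:1290] if n=="top" else big[580:960,580:1130])
for p,q in zip(C["top"],C["side"]): print(tri(p,q))
w=max(o.shape[1] for o in out)
cv2.imwrite("pics/fit.png",np.vstack([np.pad(o,((0,0),(0,w-o.shape[1]),(0,0))) for o in out]))
E
python3 m.py
```

```text
top [165. 127. 120.] [213.  263.9] [24.8 25.6] 49
top [166. 127. 120.] [274.7 259. ] [25.1 25.5] 30
top [166. 127. 120.] [339.6 255. ] [25.  25.4] 136
top [166. 127. 120.] [407.  251.8] [24.7 25.6] 127
side [139. 127. 127.] [223.6 205.9] [10.4 28.8] 86
side [139. 127. 127.] [253.  224.2] [11.9 31.2] 87
side [139. 127. 127.] [290.1 249.3] [15.  34.9] 88
side [141. 127. 126.] [338.6 288.3] [18.9 40.4] 90
(array([0.45553472, 0.36091903, 0.09675448]), np.float64(0.0012203465214055144))
(array([0.46392624, 0.23031073, 0.10018404]), np.float64(0.0008400896017746407))
(array([0.47056479, 0.09263838, 0.10203215]), np.float64(0.00022971800264005667))
(array([ 0.47619452, -0.05160041,  0.09605521]), np.float64(6.0419334713022115e-05))
```

View pics/fit.png

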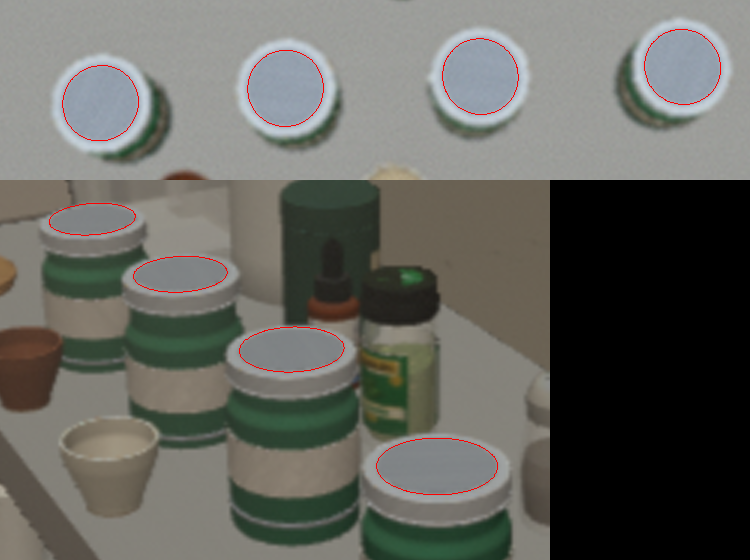

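The red fits follow the lids' inner discs. The two views agree to about 1 mm, and the heights of 96–102 mm match the expected 93–101 mm. Next I press on the first lid.

```bash
cat >> h.py <<'E'
L=np.array([[.4555,.3609,.0968],[.4639,.2303,.1002],[.4706,.0926,.1020],[.4762,-.0516,.0961]])
Q=[0,1,0,0]
def probe(i,off=-.022,stop=4.,maxd=.014):
    x,y,z=L[i]; x+=off
    manip.servo_line([x,y,z+.008],vel=.1); f0=manip.current_force()[2]; log=[]
    zc=z+.008
    while zc>z+.008-maxd:
        zc-=.001; manip.servo_line([x,y,zc],vel=.02); f=manip.current_force()[2]-f0
        log.append((round(zc*1e3,1),round(manip.current_tool_pos()[2]*1e3,1),round(f,2)))
        if f>stop: break
    print(i,log,round(manip.current_clock(),2))
E
python3 - <<'E'
from h import *
effector.close(5); print(manip.current_clock(),manip.current_finger_gap())
x,y,z=L[0]
q=manip.solve_ik([x-.022,y,.15],Q); print(q)
manip.move_pose([x-.022,y,.15],Q); print(manip.current_clock(),manip.current_tool_pos(),manip.current_tcp_rot())
probe(0)
E
```

```text
1.5333 0.00019579685031285272
[-0.38240415  0.41366017 -0.45094316  1.82194364  0.21635506  0.95453716
  0.6446971 ]
2.7167 [0.43288754 0.3625476  0.15045556] [-6.04746149e-04  9.99999542e-01  7.37943728e-04  8.08020531e-05]
0 [(np.float64(103.8), np.float64(104.4), np.float64(0.57)), (np.float64(102.8), np.float64(102.9), np.float64(0.05)), (np.float64(101.8), np.float64(101.7), np.float64(-0.32)), (np.float64(100.8), np.float64(100.7), np.float64(0.4)), (np.float64(99.8), np.float64(99.7), np.float64(-0.2)), (np.float64(98.8), np.float64(98.7), np.float64(-0.31)), (np.float64(97.8), np.float64(97.7), np.float64(0.61)), (np.float64(96.8), np.float64(96.7), np.float64(0.32)), (np.float64(95.8), np.float64(95.7), np.float64(0.19)), (np.float64(94.8), np.float64(94.7), np.float64(-0.12)), (np.float64(93.8), np.float64(93.7), np.float64(1.22)), (np.float64(92.8), np.float64(92.7), np.float64(0.37)), (np.float64(91.8), np.float64(91.8), np.float64(0.59)), (np.float64(90.8), np.float64(90.7), np.float64(1.6))] 6.82
```

```bash
python3 - <<'E'
from h import *
x,y,z=L[0]; x-=.022
for k in range(7):
    zc=.0898-k*.0007; manip.servo_line([x,y,zc],vel=.02)
    f=np.mean([manip.current_force()[2] for _ in range(5)]); print(round(zc*1e3,1),manip.current_tool_pos().round(4),round(f,2),manip.current_clock())
    if f>5: break
E
```

```text
89.8 [0.4335 0.3609 0.0897] 0.1 7.0667
89.1 [0.4335 0.3609 0.089 ] 0.18 7.3167
88.4 [0.4335 0.3609 0.0884] 1.15 7.5667
87.7 [0.4335 0.3609 0.0876] -0.12 7.8167
87.0 [0.4335 0.3609 0.0869] 0.41 8.0667
86.3 [0.4335 0.3609 0.0862] 0.44 8.3167
85.6 [0.4335 0.3609 0.0856] 0.34 8.5667
```

```bash
python3 - <<'E'
from h import *
a=viewer.get_image("side")[:,:,::-1]; b=viewer.get_image("top")[:,:,::-1]
print([manip.current_force().round(2) for _ in range(3)], manip.current_wrist_torque())
r=lambda i:cv2.resize(i,(400,560),interpolation=cv2.INTER_CUBIC)
cv2.imwrite("pics/p1.png",np.hstack([r(a[150:290,170:270]),r(b[210:315,175:250])]))
E
```

```text
[array([-1.33,  0.38, -0.73]), array([-1.33,  0.38, -0.73]), array([-1.33,  0.38, -0.73])] [ 0.06532104 -0.01781677 -0.03187717]
```

View pics/p1.png

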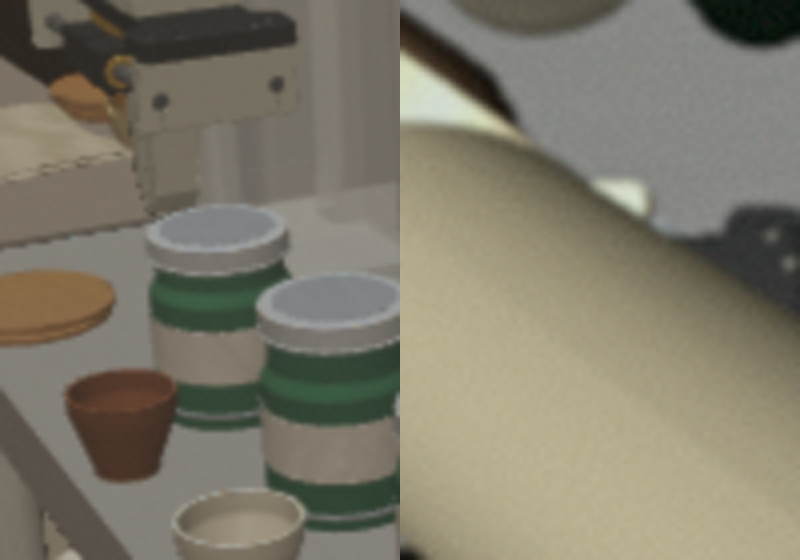

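```bash
python3 - <<'E'
from h import *
def proj(n,p):
    c=viewer.get_calibration(n); f=240/np.tan(np.radians(c["vfov"]/2)); a=R.from_quat(c["attitude"]).inv().apply(np.array(p)-c["eye"])
    return (f*a[:2]/a[2]+[c["cx"],c["cy"]]).round(1)
for p in [(.2456,.601,.204),L[0],L[0]-[.022,0,0],manip.current_tool_pos()]: print(p,proj("side",p),proj("top",p))
E
python3 -c "
import cv2
a=cv2.imread('pics/side0.png')[40:160,20:130];cv2.imwrite('pics/g0.png',cv2.resize(a,None,fx=5,fy=5))"
```

```text
(0.2456, 0.601, 0.204) [ 85.  140.4] [ 66.6 373.2]
[0.4555 0.3609 0.0968] [223.9 205.8] [213.  264.2]
[0.4335 0.3609 0.0968] [213.2 207.7] [212.7 274.6]
[0.43348889 0.3609064  0.08557937] [213.6 213.1] [213.8 275.1]
```

View pics/g0.png

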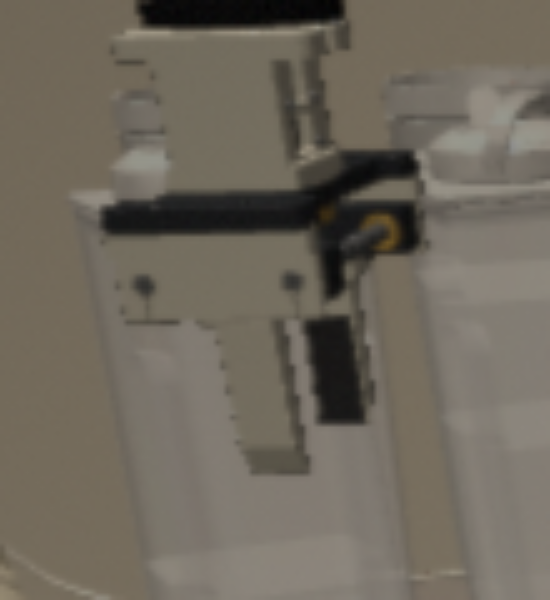

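The fingertip shows about 11 px higher than the reported TCP projects to, in both the start picture and this one. So the tips still seem to be about 10 mm above the lid, and I'll keep going down under force guard.

```bash
cat >> h.py <<'E'
def fz(n=4):
    s=[]
    for _ in range(n): s.append(manip.current_force()[2]); manip.sleep(.02)
    return np.mean(s)
def down(x,y,z0,z1,step=.001,stop=4.):
    zc=z0
    while zc>z1:
        zc-=step; manip.servo_line([x,y,zc],vel=.03); f=fz(); p=manip.current_tool_pos()
        print(f"{zc*1e3:.1f}:{p[2]*1e3:.1f} {f:.2f}",end="; ")
        if f>stop: break
    print(manip.current_clock()); return zc
E
python3 - <<'E'
from h import *
x,y,z=L[0]; x-=.022
down(x,y,.0856,.068)
E
```

```text
84.6:84.6 0.14; 83.6:83.6 -0.15; 82.6:82.6 -0.14; 81.6:81.6 -0.11; 80.6:80.6 -0.34; 79.6:79.6 -0.19; 78.6:78.6 -0.10; 77.6:77.6 0.21; 76.6:76.6 0.08; 75.6:75.6 0.03; 74.6:74.6 -0.01; 73.6:73.6 0.31; 72.6:73.3 6.22; 12.7833
```

```bash
python3 - <<'E'
from h import *
a=viewer.get_image("side")[:,:,::-1]
print(manip.current_force().round(2),manip.current_finger_gap(),manip.current_tcp_rot().round(4))
cv2.imwrite("pics/p2.png",cv2.resize(a[150:270,170:280],None,fx=5,fy=5,interpolation=cv2.INTER_CUBIC))
E
```

```text
[-1.83 -1.53  5.53] 0.0006555513485159703 [-0.e+00  1.e+00 -0.e+00  2.e-04]
```

View pics/p2.png

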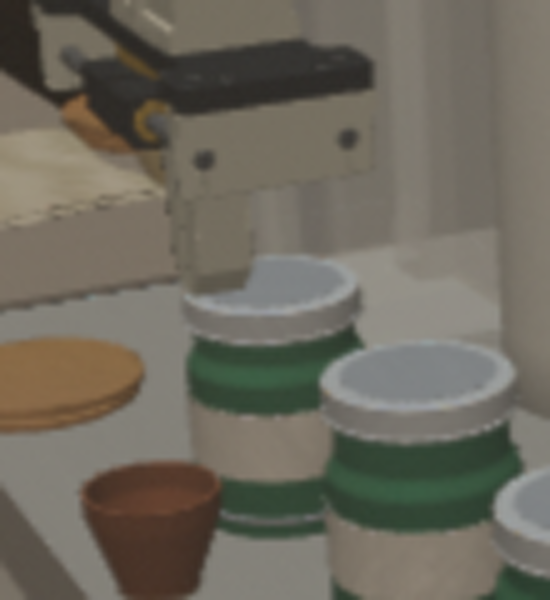

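The tips now rest on the left edge of the first lid, around pixel (213,206). It gave nowhere, reaching 6 N in under 1 mm, so it is firmly home. Contact also shows the tips sit 23.4 mm above the reported TCP, and I correct for that on the rest.

```bash
cat > go.py <<'E'
import sys
from h import *
for i in map(int,sys.argv[1:]):
    x,y,z=L[i]; x-=.020; p=manip.current_tool_pos()
    manip.servo_line([p[0],p[1],.105],vel=.15)
    manip.servo_line([x,y,.105],vel=.2)
    zs=z-.0234+.003; manip.servo_line([x,y,zs],vel=.12); print(i,end=" ")
    down(x,y,zs,zs-.013,stop=3.5)
E
python3 go.py 1 2
```

```text
1 78.8:79.3 0.37; 77.8:77.9 0.06; 76.8:76.9 0.95; 75.8:75.9 2.81; 74.8:75.2 6.78; 15.95
2 80.6:81.0 0.10; 79.6:79.7 0.42; 78.6:79.2 6.89; 18.4333
```

```bash
python3 go.py 3
```

```text
3 74.7:74.9 0.33; 73.7:74.0 3.86; 20.6583
```

Lids 0, 2 and 3 stop sharply, while lid 1 gave about 2 mm. I'll retest lid 1 in finer steps on its other side.

```bash
python3 - <<'E'
from h import *
x,y,z=L[1]; p=manip.current_tool_pos()
manip.servo_line([p[0],p[1],.105],vel=.15)
manip.servo_line([x+.022,y,.105],vel=.25)
manip.servo_line([x+.022,y,.0795],vel=.12)
down(x+.022,y,.0795,.068,step=.0005,stop=3.5)
cv2.imwrite("pics/p3.png",cv2.resize(viewer.get_image("side")[165:285,200:320,::-1],None,fx=5,fy=5,interpolation=cv2.INTER_CUBIC))
E
```

```text
79.0:79.5 -0.39; 78.5:78.5 -0.23; 78.0:78.0 -0.29; 77.5:77.5 0.18; 77.0:77.1 0.82; 76.5:76.6 1.67; 76.0:76.1 2.60; 75.5:75.6 2.99; 75.0:75.3 5.98; 25.5083
```

View pics/p3.png

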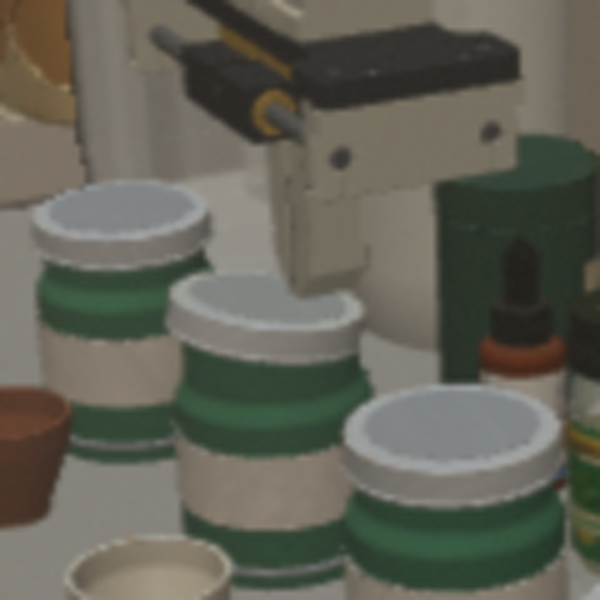

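The picture shows the second lid from the left, at about (253,224) in the full image, tilted down under the fingertips. It is the loose one, so I press its middle home.

```bash
python3 - <<'E'
from h import *
x,y,z=L[1]
manip.servo_line([x+.022,y,.086],vel=.1)
manip.servo_line([x,y,.086],vel=.1)
manip.servo_line([x,y,.078],vel=.1)
down(x,y,.078,.068,step=.0007,stop=14)
manip.sleep(.4); print(fz(),manip.current_force(),manip.current_tool_pos(),manip.current_clock())
cv2.imwrite("pics/p4.png",cv2.resize(viewer.get_image("side")[165:285,200:320,::-1],None,fx=5,fy=5,interpolation=cv2.INTER_CUBIC))
E
```

```text
77.3:77.2 1.24; 76.6:76.9 4.99; 75.9:76.2 6.09; 75.2:75.6 6.92; 74.5:74.9 6.52; 73.8:74.2 7.25; 73.1:73.5 7.15; 72.4:72.8 6.55; 71.7:72.6 11.86; 71.0:72.5 17.75; 29.6
17.372486650214103 [-5.23069395 -3.55578658 17.31363463] [0.46407753 0.23009672 0.07250379] 30.0667
```

View pics/p4.png

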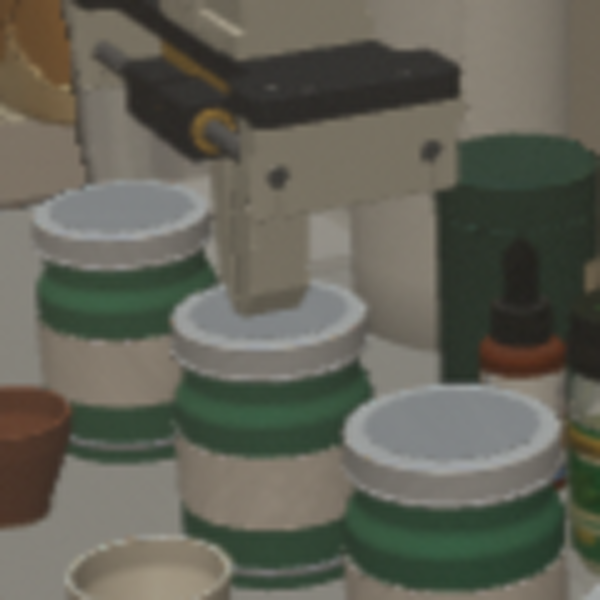

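The lid is level and about 5 mm lower, against a hard stop, and the tips are pressing its middle with about 17 N.

```bash
python3 -c "
from h import *
print(manip.hand_in())"
```

```text
the job is handed in; nothing more can be done
None
```

The loose lid was the second from the left in the camera views (at about x 0.464, y 0.230); I pressed it about 5 mm down to its stop and handed in at about 30 s, with the closed fingertips still pressing on it.

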